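# Fish the fallen medal from the gap and seat it in the photo nest

### The job

The bronze medal has slid into the narrow gap between the beech slab stand and the grey coin cabinet, partly under the lamp head. Take the bent rake with the blue handle from its forked rest, fish the medal out with it and drag it along the bench until it sits fully home against all three red stops of the photo nest, then lay the rake back in its rest as you found it. Slide the medal flat, without lifting or tipping it, never touch it with the robot itself, and leave the green gauge, the flashlight, the groat and the coin slabs where they are.

Things in the scene. Friction and masses are not known exactly. Their poses are not given: they have to be found in the camera images.
- medal: Loose bronze medal, a plain disc 70 mm in diameter and 10 mm thick, about 0.3 kg, lying flat on the bench in the gap. Origin: centre of its underside; z up; its yaw means nothing.
- rake: Loose bent rake of light metal, 0.14 kg, level on its rest. Origin: on the handle's axis at the underside of the level rod; z up; x along the rod from handle to foot. Rod 12 mm square, x = -24 to 156 mm, z = 0 to 12 mm. Blue handle: upright block at x = y = 0, 24 x 24 mm, faces square to x and y, z = 12 to 78 mm. Centre of mass near x = 50 mm.
- rake_foot (a point): Midway between the lower ends of the rake's two white pins (in the rake's frame x = 150, y = 0, z = -66 mm; axes as the rake's). There the rod is bent straight down, 12 mm square, to a cross-bar along y, 54 mm long, 12 mm thick, from 18 to 28 mm above this point. The pins, 8 mm thick, hang from it at y = +22 and -22 mm and are 18 mm long.
- station: Stand, cabinet and lamp as one fixed piece, placed anew each time. Origin: on the bench in the middle of the gap's open mouth; x inward along the gap; z up. Gap 82 mm wide (y = -41 to 41 mm), open at the top and at the mouth (x = 0). Slotted beech stand: y = 41 to 121 mm; grey coin cabinet: y = -161 to -41 mm; both x = 0 to 240 mm and 70 mm high.
- gap_end (a point): Closed end of the gap, on the bench at x = 240 mm, y = 0 of the station. Behind it stands the dark lamp foot, x = 240 to 270 mm, y = -121 to 81 mm, 70 mm high, with the lamp's upright post in the middle.
- lamp_head (a point): Middle of the lower edge of the lamp head's free end, at x = 110, y = 0, z = 150 mm of the station. The fixed black lamp head runs from here inward over the middle of the gap to x = 265 mm, 24 mm wide (y = -12 to 12 mm), z = 150 to 190 mm. A hand cannot be over the inner gap; the rake's rod passes beneath the lamp.
- nest: Fixed photo nest, placed anew each time: three upright red stops, 10 mm thick, 22 mm high, centres 40.2 mm from the origin at 120, 180 and 240 degrees from x, on an aluminium bracket 18 mm high (x = -67 to -13, y = -65 to 65 mm). Origin: on the bench at the centre of a seated medal; x points out of the open side, so a medal enters travelling along -x.
- nest_seat (a point): Point on the bench where the centre of the medal's underside lies when it touches all three stops (same as the nest's origin).
- rest: Fixed forked beech rest of the rake, placed anew each time. Base x = -25 to 105 mm, 56 mm wide, 10 mm high; two uprights 44 mm wide, 12 mm thick at x = -12 and 92 mm, 80 mm high, with cheeks 8 mm higher that leave a 24 mm notch for the 12 mm rod. Origin: on the bench below the rake's origin when the rake is in place; x as the rake's x.
- rest_seat (a point): Point 80 mm above the rest's origin, between the cheeks' bottoms: where the rake's origin lies when it is in place.
- gauge: Bystander: green plastic caliper-like gauge lying flat, 90 mm long along x, 36 mm wide along y, 14 mm high, loose. Origin: centre of its underside.
- flashlight: Bystander: chrome flashlight lying on its side, 97 mm long along x, up to 32 mm wide and 32 mm high, loose. Origin: on the bench below its middle.
- groat: Bystander: small silver coin, 28 mm in diameter, 5 mm thick, lying flat, loose. Origin: centre of its underside.
- slab0: Bystander: clear upright coin slab, 62 mm wide, 85 mm high, 8 mm thick, standing loose in a slot of the stand 90 mm inward of the mouth, its top 110 mm above the bench. Origin: centre of its underside.
- slab1: Bystander: like slab0, 130 mm inward of the mouth.
- slab2: Bystander: like slab0, 210 mm inward of the mouth.
Not all that is in view belongs to the job. What is shaped like the rake but pink or purple is not meant.

How it is judged:
On the way, in this order (a step that is already met when the one before it is completed fails the run):
1. the rake is lifted off its rest (z of rake in the frame of rest_seat above 0.03 m), for 0.2 s.
2. the whole medal is out of the gap (x of medal in the frame of station below -0.036 m), for 0.1 s.
3. the medal is home against the three stops (centre within 3 mm of the seat) (horizontal distance between medal and nest_seat below 0.003 m), for 0.3 s.
At the end, for the whole second after the job is handed in: The medal lies flat and still with its centre within 3 mm of the nest's seat; the rake lies still and level in its rest, its origin within 15 mm of the seat and its rod within 0.15 rad of the rest's direction (horizontal distance between medal and nest_seat below 0.003 m and height (world z) of medal below 0.003 m and angle between each of medal, rake's own z axis and vertical below 0.1 rad and linear speed of medal below 0.01 m/s and distance between rake and rest_seat below 0.015 m and angle between the x axis of rake and the x axis of rest, either way round below 0.15 rad and linear speed of rake below 0.02 m/s); the robot touches nothing.
It fails at once if the robot itself touches the medal (contact force between any of the arm, the fingers and medal above 0.3 N).
It fails at once if the medal is lifted 15 mm or more off the bench or tipped by more than 0.3 rad (height (world z) of medal above 0.015 m or angle between medal's own z axis and vertical above 0.3 rad).
It fails at once if the gauge, the flashlight or the groat is moved by more than 10 mm (distance of any of gauge, flashlight, groat from where it was at the start of the episode above 0.01 m).
It fails at once if a coin slab is moved by more than 10 mm or tipped over (distance of any of slab0, slab1, slab2 from where it was at the start of the episode above 0.01 m or angle between any of slab0, slab1, slab2's own z axis and vertical above 0.4 rad).
It also fails if it takes over 67 s, if anything falls off the work surface, if the arm or the gripper's body presses on something with over 40 N, if the wrist force passes 120 N, or if a joint passes its speed limit or range.

### The arm

A 7-joint arm with a two-finger parallel gripper is mounted at the origin on the work surface. World frame = base frame: x ahead of the robot, y to its left, z up, the work surface at z = 0. Lengths are in m, angles in rad, forces in N, time in s.
With the tool pointing down it reaches from about 0.425 to 0.875 m from the base axis. Payload 4.7 kg.
Tool frame: the origin (TCP) lies between the finger pads; the fingertips stand 25 mm ahead of it and the grasp point (between the pads) lies 6 mm ahead of it; z points along the fingers, y is the line along which they close (so a half turn about z gives the same grasp; the last joint's range is limited). The gripper opens to 87 mm and grips with 3 to 60 N. Pads are 19 mm wide; open, the fingers measure 117 mm over their backs; the gripper's body (75 mm by 190 mm) begins 51 mm behind the grasp point.
Start: joints at [1.16, 0.321, -0.07, 1.45, 0.023, 1.371, -0.057], TCP at [0.268, -0.592, 0.248] pointing down, gripper open.
Joint ranges: [-2.86, 2.86], [-0.3, 2.09], [-1.38, 1.24], [0.06, 2.45], [-1.56, 4.7], [0.09, 2.05], [-2.69, 2.69]. Speed limits (rad/s): [2.57, 2.57, 3.14, 3.14, 3.14, 3.14, 3.14].

### API

Orientations are given as a unit quaternion [w, x, y, z].
In Python, from station import sense, eyes, r gives the robot as it stands. The module is installed in compiled form; this text tells all that it offers.
- The arm moves only by the shell command python3 -m inch 'ROWS' [FORCE]. ROWS is a JSON object of lists of equal length, an entry for each row: "delta_pos": the shift along the tool's x, y, z in m, a list of three; "delta_rot": the turn, a rotation vector about the tool's x, y, z in degrees, a list of three; "claw": the opening in per cent of the stroke, from 0 (shut) to 100 (fully open). A call has 1 to 20 rows; each row is the pose to reach, as a shift and turn from the pose commanded when the call began, along the tool's axes at that moment; what a row does not reach only later rows make up. A row lasts 1/8 s, in which the tool goes at most 62.5 mm and 10.7 degrees, less where a joint would pass 70% of its speed; a pose out of reach is approached as far as the arm can. A call with a gripper value outside its range is refused whole. The fingers move at their own pace and stop on an object; FORCE is the grip in N (left out, the last holds). Time passes only in rows, so rows that repeat a pose let the fingers close. It gives the time, the measured TCP pose, the force, the opening and the grip force at its end, in the units of the state.
- sense(): the state, without advancing time (a new reading comes with each control period).
- eyes.capture(name): name is "scene" or "top" or "wrist"; returns a dict with "img" (400x640x3 uint8, red, green, blue), "K" (3x3 intrinsics, pixels), "R" (3x3) and "t" (3): a world point X has camera coordinates R X + t; the wrist camera has in their place "tool_from_camera" (4x4, takes a point from camera to tool coordinates, whose origin is the TCP and whose axes are the flange's). Camera axes: x right, y down, z forward; pixel columns grow to the right and rows downward; lengths in m; the calibration is good to about 2 mm. The wrist camera is an equidistant fisheye: a pixel r from the principal point sees the ray r / f radians off the axis. A picture is of the moment at which its call begins: read the wrist's pose just before it. There is no depth.
- r.finish_job(): hands the job in; it is judged then, once.
The state is a dict: "t": time; "joint_positions": joint angles; "qvel": joint speeds; "joint_efforts": joint torques, N m; "ee_pos": TCP position; "ee_rot": TCP orientation; "force": force on the tool from outside, world axes, zero at the start; "ft_torque": the same for the moment, N m; "opening": finger opening in m; "grasp_force": force on a finger pad.
Only numpy, scipy, OpenCV 4.12 (cv2) and the standard library are available. Lean on these libraries where they do the work, as an engineer would, in place of code of your own. Each camera call takes 0.05 s, during which the arm holds its last target. There are 200 camera calls.

## Working session

There is one attempt and no reset: what is moved stays moved. The work goes in short steps, Python scripts to look and compute and a shell command to move; the robot and the scene stay as the last step left them, time stands still between calls to the robot, and variables do not carry over. Pictures are saved under pics/ and viewed, at most 10 in all, crops included, and the job is handed in when it is done.

```bash
mkdir -p pics
python3 - <<'E'
from station import sense, eyes, r
import cv2,pickle,numpy as np
s=sense();print(s)
for n in ("scene","top"):
    c=eyes.capture(n);pickle.dump(c,open(n+".pkl","wb"));cv2.imwrite(f"pics/{n}0.png",c["img"][:,:,::-1])
    print(n,c["K"].tolist(),c["R"].round(3).tolist(),c["t"].round(3).tolist())
E
```

```text
{'t': 0.0, 'joint_positions': array([ 1.16010176,  0.32185972, -0.07007494,  1.45167358,  0.0226187 ,
        1.37084462, -0.056944  ]), 'qvel': array([-0.00193758, -0.00136067,  0.00172048, -0.00191322,  0.00030952,
       -0.00102364, -0.00012583]), 'joint_efforts': array([ 4.46365621e-04, -4.91286278e+01, -4.03846074e-01, -3.12530708e+01,
       -6.39531109e-02,  4.38610185e-02,  1.86804737e-04]), 'ee_pos': array([ 0.26761606, -0.59177941,  0.2464383 ]), 'ee_rot': array([-9.62039514e-04,  9.77529884e-01,  2.10794514e-01, -2.69905046e-04]), 'force': array([0.51488436, 0.18732383, 0.99355836]), 'ft_torque': array([ 0.04152887,  0.02239082, -0.00639028]), 'grasp_force': 0.0, 'opening': 0.08660504495922738}
scene [[362.2307302150157, 0.0, 323.0742943559807], [0.0, 362.2307302150157, 196.86518035432746], [0.0, 0.0, 1.0]] [[0.695, 0.719, -0.001], [0.397, -0.385, -0.833], [-0.6, 0.579, -0.553]] [-0.313, -0.123, 1.336]
top [[363.8586010011159, 0.0, 318.4934267348386], [0.0, 363.8586010011159, 199.72575050787276], [0.0, 0.0, 1.0]] [[-0.009, -1.0, -0.016], [-0.998, 0.01, -0.063], [0.064, 0.016, -0.998]] [-0.021, 0.483, 1.332]
```

View pics/scene0.png

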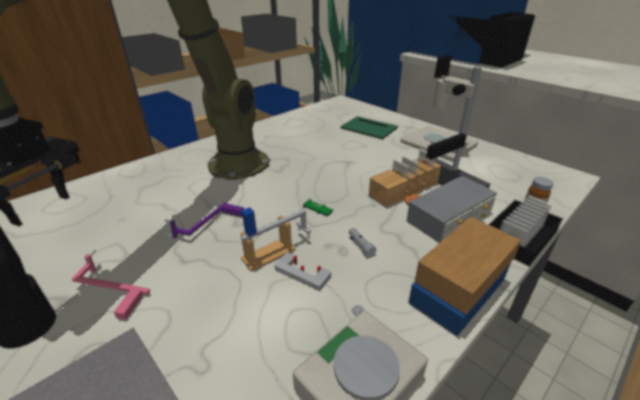

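View pics/top0.png

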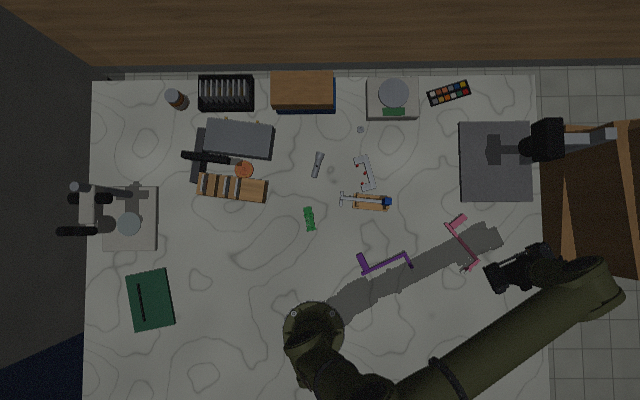

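Scene: the blue-handled rake is at about (250,222) in scene and (387,201) in top. The look-alikes are the purple rake at top (385,262) and the pink one at top (460,240). In top, the medal is at (244,170), the nest at (363,172), the flashlight at (317,163), the gauge at (309,218) and the groat at (360,129). My choice is the blue rake on the beech rest, which I'll check in a crop.

```bash
cat > h.py <<'E'
import cv2,pickle,numpy as np
from scipy.spatial.transform import Rotation as Ro
def load(n): return pickle.load(open(n+".pkl","rb"))
def ray(c,uv):
    d=np.linalg.inv(c["K"])@np.array([uv[0],uv[1],1.]);R=np.array(c["R"]);o=-R.T@np.array(c["t"]);return o,R.T@d
def onz(c,uv,z):
    o,d=ray(c,uv);return o+d*(z-o[2])/d[2]
def tri(rs):
    A=0;b=0
    for o,d in rs:
        d=d/np.linalg.norm(d);P=np.eye(3)-np.outer(d,d);A=A+P;b=b+P@o
    p=np.linalg.solve(A,b);return p,[float(np.linalg.norm(np.cross(p-o,d/np.linalg.norm(d)))) for o,d in rs]
def proj(c,X):
    p=c["R"]@np.array(X)+c["t"];q=c["K"]@p;return q[:2]/q[2]
def wray(c,uv):  # c has tool pose p,q added
    K=c["K"];x=(uv[0]-K[0,2])/K[0,0];y=(uv[1]-K[1,2])/K[1,1];th=np.hypot(x,y);k=np.sin(th)/max(th,1e-9)
    d=np.array([x*k,y*k,np.cos(th)]);T=np.array(c["tool_from_camera"]);q=c["q"];Rw=Ro.from_quat([q[1],q[2],q[3],q[0]]).as_matrix()
    return Rw@T[:3,3]+c["p"],Rw@T[:3,:3]@d
def won(c,uv,z):
    o,d=wray(c,uv);return o+d*(z-o[2])/d[2]
def wproj(c,X):
    T=np.array(c["tool_from_camera"]);q=c["q"];Rw=Ro.from_quat([q[1],q[2],q[3],q[0]]).as_matrix()
    p=T[:3,:3].T@(Rw.T@(np.array(X)-c["p"])-T[:3,3]);th=np.arctan2(np.hypot(p[0],p[1]),p[2]);a=np.arctan2(p[1],p[0])
    K=c["K"];return np.array([K[0,2]+K[0,0]*th*np.cos(a),K[1,2]+K[1,1]*th*np.sin(a)])
def wcap(name):
    from station import sense,eyes
    s=sense();c=eyes.capture("wrist");c["p"]=s["ee_pos"];c["q"]=s["ee_rot"];pickle.dump(c,open(name+".pkl","wb"));cv2.imwrite(f"pics/{name}.png",c["img"][:,:,::-1]);return c
def blobs(img,lo,hi,amin=8):
    h=cv2.cvtColor(img,cv2.COLOR_RGB2HSV);m=cv2.inRange(h,np.array(lo),np.array(hi))
    n,l,s,c=cv2.connectedComponentsWithStats(m);return [(c[i].round(1).tolist(),s[i].tolist()) for i in range(1,n) if s[i,4]>=amin]
E
python3 - <<'E'
from h import *
t=load("top");s=load("scene")
im=t["img"][105:235,170:400,::-1];cv2.imwrite("pics/crop1.png",cv2.resize(im,None,fx=3.4,fy=3.4,interpolation=cv2.INTER_CUBIC))
for n,c in(("top",t),("scene",s)):
  for nm,lo,hi in(("blue",(105,120,60),(122,255,255)),("red",(0,130,60),(6,255,255)),("red2",(174,130,60),(180,255,255)),("orange",(7,100,90),(14,255,255)),("green",(45,100,40),(80,255,255))):
    print(n,nm,blobs(c["img"],lo,hi,4)[:12])
E
```

```text
top blue [([334.1, 94.9], [333, 78, 3, 31, 48]), ([456.2, 85.8], [454, 84, 5, 5, 16]), ([387.9, 200.6], [385, 197, 7, 8, 48])]
top red [([464.7, 91.1], [463, 89, 5, 5, 17]), ([364.8, 172.2], [364, 172, 3, 2, 4]), ([362.0, 183.0], [361, 182, 3, 3, 5])]
top red2 []
top orange [([444.2, 89.3], [442, 87, 5, 5, 20]), ([289.5, 93.5], [288, 93, 4, 2, 4]), ([446.9, 96.8], [445, 95, 5, 5, 19]), ([243.6, 169.3], [235, 161, 18, 17, 179])]
top green [([459.1, 93.1], [457, 91, 5, 5, 17]), ([393.5, 111.2], [383, 108, 22, 7, 135]), ([309.0, 218.2], [303, 207, 13, 24, 177]), ([149.6, 299.7], [125, 269, 49, 63, 1845])]
scene blue [([359.4, 14.1], [349, 0, 26, 45, 517]), ([398.6, 1.2], [397, 0, 4, 3, 5]), ([440.2, 23.2], [420, 0, 52, 56, 1327]), ([513.5, 0.5], [512, 0, 4, 2, 4]), ([495.6, 4.2], [495, 3, 3, 3, 5]), ([398.7, 8.3], [397, 6, 4, 5, 6]), ([407.6, 9.4], [407, 8, 3, 3, 5]), ([384.9, 59.2], [360, 10, 49, 100, 1741]), ([376.6, 18.0], [375, 17, 4, 3, 5]), ([378.1, 22.2], [376, 21, 6, 4, 12]), ([419.8, 23.4], [418, 23, 4, 2, 5]), ([375.2, 35.0], [374, 34, 3, 3, 5])]
scene red [([294.5, 259.3], [294, 257, 2, 6, 11]), ([318.5, 267.5], [318, 267, 2, 2, 4])]
scene red2 []
scene orange [([424.3, 162.4], [421, 161, 8, 5, 13]), ([547.8, 192.7], [546, 191, 4, 4, 6]), ([410.5, 197.1], [404, 193, 16, 11, 88])]
scene green [([339.8, 39.8], [329, 0, 24, 72, 632]), ([323.6, 61.8], [320, 47, 10, 28, 154]), ([353.6, 76.6], [350, 63, 8, 26, 83]), ([369.1, 127.5], [344, 118, 51, 19, 482]), ([317.4, 207.3], [304, 200, 28, 15, 176]), ([335.2, 343.9], [319, 328, 37, 33, 367])]
```

View pics/crop1.png

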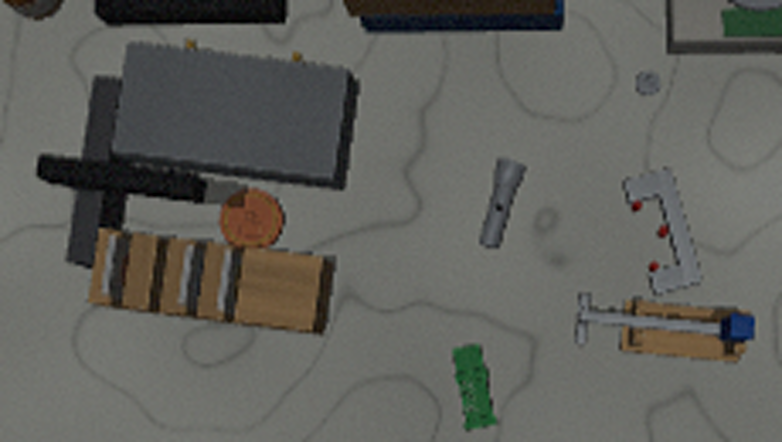

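The crop shows the blue handle at crop (738,326), which is top (387,201), on the beech rest with its T foot at crop (582,318). The three red stops are at crop (637,205), (662,231) and (654,267), so the nest opens to the left. The medal is at crop (252,217), partly under the lamp.

```bash
cat >> h.py <<'E'
def go(pos,yaw=None,s=None):
    "delta in tool axes from the commanded(~measured) pose; yaw = world yaw of tool x in deg"
    from station import sense
    s=s or sense();q=s["ee_rot"];M=Ro.from_quat([q[1],q[2],q[3],q[0]])
    d=M.inv().apply(np.array(pos)-s["ee_pos"]);x=M.apply([1,0,0]);y0=np.degrees(np.arctan2(x[1],x[0]))
    print("pos",s["ee_pos"].round(4),"yaw",round(y0,2),"delta mm",(d*1000).round(1),"rot", None if yaw is None else Ro.as_rotvec(M.inv()*Ro.from_matrix(np.array([[np.cos(np.radians(yaw)),np.sin(np.radians(yaw)),0],[np.sin(np.radians(yaw)),-np.cos(np.radians(yaw)),0],[0,0,-1]]).T if 0 else np.column_stack([[np.cos(np.radians(yaw)),np.sin(np.radians(yaw)),0],[np.sin(np.radians(yaw)),-np.cos(np.radians(yaw)),0],[0,0,-1]])),degrees=True).round(1))
E
python3 - <<'E'
from h import *
t=load("top");s=load("scene")
C=lambda u,v:(170+u/3.4,105+v/3.4)
b=[x for x in blobs(s["img"],(105,120,60),(122,255,255)) if 180<x[0][1]<250 and x[0][0]<300];print(b)
# top of handle: top-view blob; scene blob centre ~ body centre
print("handle", tri([ray(t,(387.9,200.6)),ray(s,b[-1][0])]))
print("handle z.158 top",onz(t,(387.9,200.6),.15), "foot",onz(t,C(582,318),.04))
print("medal",onz(t,(243.6,169.3),.01),onz(s,(410.5,197.1),.01))
for p in((637,205),(662,231),(654,267)): print("stop",onz(t,C(*p),.022))
for n,p in dict(stand_m=(335,258),stand_m2=(325,333),stand_in=(100,232),cab_m=(345,187),cab_in=(113,152),lampA=(215,190)).items(): print(n,onz(t,C(*p),.07))
print("lamp end",onz(t,C(205,190),.17),"flash",onz(t,C(502,203),.016),"gauge",onz(t,(309,218.2),.014))
go([.50,-.20,.36],-0)
E
```

```text
[([248.6, 221.1], [241, 209, 15, 27, 254])]
handle (array([ 0.47105567, -0.26004035,  0.1300854 ]), [0.0012063111941002461, 0.0012063111941004322])
handle z.158 top [ 0.46920521 -0.25757834  0.15      ] foot [ 0.48489492 -0.1077443   0.04      ]
medal [0.60027311 0.25510841 0.01      ] [0.57946133 0.25408175 0.01      ]
stop [ 0.60876579 -0.16992563  0.022     ]
stop [ 0.57998736 -0.196608    0.022     ]
stop [ 0.54077505 -0.1872966   0.022     ]
stand_m [0.5485816  0.15214638 0.07      ]
stand_m2 [0.46975826 0.16262408 0.07      ]
stand_in [0.57876866 0.40077418 0.07      ]
cab_m [0.62373976 0.14159139 0.07      ]
cab_in [0.66397577 0.38797441 0.07      ]
lampA [0.62211216 0.27919609 0.07      ]
lamp end [0.6047914  0.26373908 0.17      ] flash [ 0.61357032 -0.02289008  0.016     ] gauge [0.41489801 0.01078493 0.014     ]
pos [ 0.2677 -0.5918  0.2466] yaw 24.34 delta mm [ 373.2 -261.5 -113. ] rot [-0.1  0.  24.3]
```

```bash
python3 -m inch '{"delta_pos":[[0.12,-0.08,-0.12],[0.373,-0.2615,-0.13],[0.373,-0.2615,-0.13],[0.373,-0.2615,-0.13],[0.373,-0.2615,-0.13],[0.373,-0.2615,-0.13],[0.373,-0.2615,-0.13],[0.373,-0.2615,-0.13],[0.373,-0.2615,-0.13],[0.373,-0.2615,-0.13],[0.373,-0.2615,-0.13],[0.373,-0.2615,-0.13]],"delta_rot":[[0,0,-10],[0,0,-20],[0,0,-30],[0,0,-40],[0,0,-50],[0,0,-60],[0,0,-60],[0,0,-60],[0,0,-60],[0,0,-60],[0,0,-60],[0,0,-60]],"claw":[100,100,100,100,100,100,100,100,100,100,100,100]}'
python3 - <<'E'
from h import *
c=wcap("w1");print(c["K"].round(1).tolist(),np.array(c["tool_from_camera"]).round(3).tolist())
for n,X in dict(handle=[.47,-.258,.158],foot=[.486,-.108,.02],seat=[.575,-.157,0]).items():print(n,wproj(c,X).round(0))
E
```

```text
t: 1.6
ee_pos: [0.4993, -0.2015, 0.3772]
ee_rot: [-0.0, 0.742, 0.67, -0.0]
force: [-0.5, -0.4, 0.3]
opening: 0.0871
grasp_force: 0.0
[[309.7, 0.0, 317.9], [0.0, 309.7, 198.8], [0.0, 0.0, 1.0]] [[0.0, -0.957, -0.29, 0.08], [1.0, 0.0, -0.001, -0.0], [0.001, -0.29, 0.957, -0.138], [0.0, 0.0, 0.0, 1.0]]
handle [299. 223.]
foot [304. 101.]
seat [361. 125.]
```

View pics/w1.png

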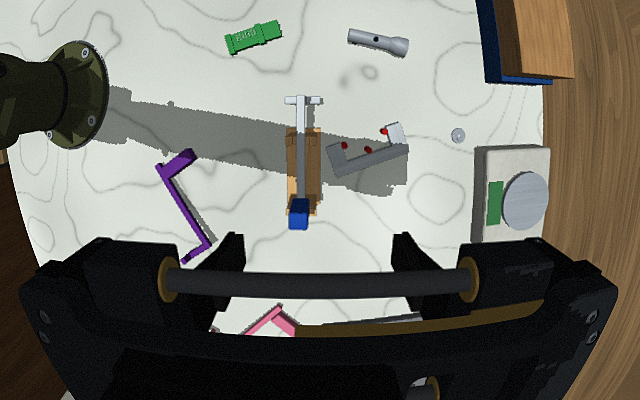

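The wrist view shows the blue handle top at about (298,212) to (298,228), the crossbar at (303,100), and the stops at (344,145), (367,150) and (384,131). The nest opens upward and to the left, between the flashlight and the gauge. Next I'll measure these points by mask.

Run:
```python
from h import *
c=load("w1");t=load("top")
im=c["img"]
bl=[b for b in blobs(im,(105,120,60),(125,255,255),30) if b[0][1]<240 and 250<b[0][0]<350];print("blue",bl)
rd=[b for b in blobs(im,(0,150,90),(6,255,255),8)+blobs(im,(174,150,90),(180,255,255),8) if 320<b[0][0]<400];print("red",rd)
h=cv2.cvtColor(im,cv2.COLOR_RGB2HSV)
# handle faces: print value rows along the centre
print("handle col",[tuple(int(x) for x in h[v,298]) for v in range(190,234,2)])
print("bar row",[(u,int(h[100,u,1]),int(h[100,u,2])) for u in range(280,328,2)])
for b in rd:print("stop mid-height",won(c,b[0],.018).round(4))
print("bar ends top z.108?",won(c,(284,99),.042).round(4),won(c,(322,99),.042).round(4))
# triangulate handle-top-centre: wrist & top
print(tri([ray(t,(388,200.6)),wray(c,(298.5,221))]))
crop=im[85:235,270:420,::-1];cv2.imwrite("pics/c2.png",cv2.resize(crop,None,fx=4,fy=4,interpolation=cv2.INTER_CUBIC))
```

```text
blue [([298.3, 215.4], [289, 198, 20, 32, 475])]
red [([384.6, 131.3], [382, 129, 6, 6, 29])]
handle col [(104, 40, 108), (106, 32, 105), (99, 24, 105), (100, 22, 106), (111, 131, 68), (111, 206, 63), (109, 255, 55), (114, 200, 60), (112, 185, 66), (111, 212, 66), (110, 204, 60), (109, 237, 87), (111, 208, 168), (111, 205, 177), (110, 208, 174), (111, 219, 170), (111, 206, 171), (111, 214, 167), (111, 210, 169), (111, 231, 160), (93, 14, 194), (51, 8, 216)]
bar row [(280, 10, 211), (282, 12, 212), (284, 8, 184), (286, 16, 233), (288, 14, 226), (290, 15, 228), (292, 15, 223), (294, 17, 227), (296, 15, 165), (298, 18, 232), (300, 18, 225), (302, 18, 225), (304, 17, 148), (306, 17, 74), (308, 20, 103), (310, 23, 88), (312, 17, 225), (314, 15, 219), (316, 18, 218), (318, 17, 228), (320, 12, 106), (322, 13, 102), (324, 8, 216), (326, 13, 218)]
stop mid-height [ 0.6105 -0.1685  0.018 ]
bar ends top z.108? [ 0.4572 -0.1026  0.042 ] [ 0.5141 -0.109   0.042 ]
(array([ 0.46885807, -0.25720599,  0.15329641]), [0.000192654187269346, 0.0001926541872692874])
```

View pics/c2.png

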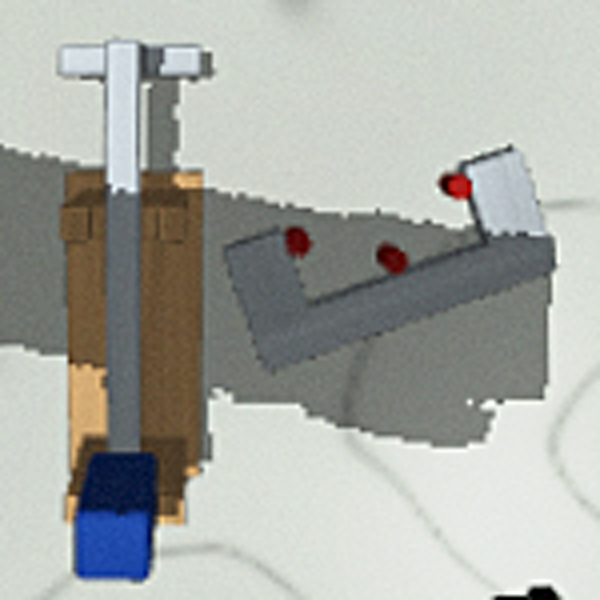

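Run:
```python
from h import *
from scipy.optimize import least_squares
c=load("w1")
P=lambda u,v:(270+u/4,85+v/4)
print("handle",[won(c,(298.8,221),z).round(4) for z in(.158,.153)])
a=won(c,P(123,60),.092);b=won(c,P(123.5,440),.092);print("rod",a,b,np.degrees(np.arctan2(a[1]-b[1],a[0]-b[0])))
S=np.array([won(c,P(*p),z)[:2] for p,z in(((452,179),.022),((390,254),.022),((297,238),.022))]);print(S.round(4))
f=lambda q:np.concatenate([[q[0]+.0402*np.cos(q[2]+k)-s[0],q[1]+.0402*np.sin(q[2]+k)-s[1]] for k,s in zip(np.radians((240,180,120)),S)])
o=least_squares(f,[.575,-.157,1.4]);print("nest",o.x[:2].round(4),np.degrees(o.x[2]),"res",o.fun.round(4))
for y in(86,):go([won(c,(298.8,221),.156)[0],won(c,(298.8,221),.156)[1],.20],y)
```

```text
handle [array([ 0.4696, -0.2553,  0.158 ]), array([ 0.4691, -0.2572,  0.153 ])]
rod [ 0.48489071 -0.10863013  0.092     ] [ 0.47028347 -0.24104317  0.092     ] 83.70482578975535
[[ 0.6072 -0.1655]
 [ 0.5797 -0.1939]
 [ 0.5426 -0.1842]]
nest [ 0.5692 -0.1554] 105.93488645339947 res [ 0.0009  0.0003  0.0005 -0.0001 -0.0014 -0.0001]
pos [ 0.4994 -0.2013  0.3773] yaw 84.23 delta mm [-57.6 -24.3 177.3] rot [-0.   0.  -1.8]
```

```bash
python3 -m inch '{"delta_pos":[[-0.0575,-0.0243,0.03],[-0.0575,-0.0243,0.08],[-0.0575,-0.0243,0.13],[-0.0575,-0.0243,0.17],[-0.0575,-0.0243,0.2],[-0.0575,-0.0243,0.22],[-0.0575,-0.0243,0.236],[-0.0575,-0.0243,0.236],[-0.0575,-0.0243,0.236]],"delta_rot":[[0,0,0],[0,0,0],[0,0,0],[0,0,0],[0,0,0],[0,0,0],[0,0,0],[0,0,0],[0,0,0]],"claw":[100,100,100,100,100,100,100,100,100]}' && python3 -m inch '{"delta_pos":[[0,0,0],[0,0,0],[0,0,0],[0,0,0],[0,0,0],[0,0,0],[0,0,0],[0,0,0]],"delta_rot":[[0,0,0],[0,0,0],[0,0,0],[0,0,0],[0,0,0],[0,0,0],[0,0,0],[0,0,0]],"claw":[20,20,20,20,20,20,20,20]}' 45; python3 -c "
from h import *
wcap('w2');go([0,0,0],84)"
```

```text
t: 2.78
ee_pos: [0.4706, -0.2554, 0.1424]
ee_rot: [0.001, 0.741, 0.671, 0.0]
force: [0.2, 0.2, 0.7]
opening: 0.0869
grasp_force: 0.0
t: 3.78
ee_pos: [0.47, -0.2551, 0.1415]
ee_rot: [-0.0, 0.741, 0.671, -0.0]
force: [-1.0, -1.0, 0.2]
opening: 0.0236
grasp_force: 45.0
pos [ 0.47   -0.2551  0.1415] yaw 84.34 delta mm [ 207.5 -492.8  141.6] rot [-0.   0.   0.3]
```

```bash
python3 -m inch '{"delta_pos":[[0,0,-0.02],[0,0,-0.05],[0,0,-0.08],[0,0,-0.1],[0.05,0.015,-0.13],[0.1,0.03,-0.16],[0.15,0.045,-0.16],[0.2,0.06,-0.16],[0.235,0.07,-0.16],[0.2537,0.0753,-0.16],[0.2537,0.0753,-0.16],[0.2537,0.0753,-0.16]],"delta_rot":[[0,0,0],[0,0,0],[0,0,0],[0,0,0],[0,0,0],[0,0,0],[0,0,0],[0,0,0],[0,0,0],[0,0,0],[0,0,0],[0,0,0]],"claw":[20,20,20,20,20,20,20,20,20,20,20,20]}' 60; python3 -c "
from h import *
wcap('w3');go([0,0,0],84)"
```

```text
t: 5.32
ee_pos: [0.5697, -0.0115, 0.3012]
ee_rot: [0.0, 0.742, 0.671, -0.001]
force: [-0.5, -0.2, -1.3]
opening: 0.0235
grasp_force: 60.0
pos [ 0.5697 -0.0119  0.3013] yaw 84.21 delta mm [ -45.3 -567.9  301.6] rot [-0.   0.1  0.2]
```

View pics/w3.png

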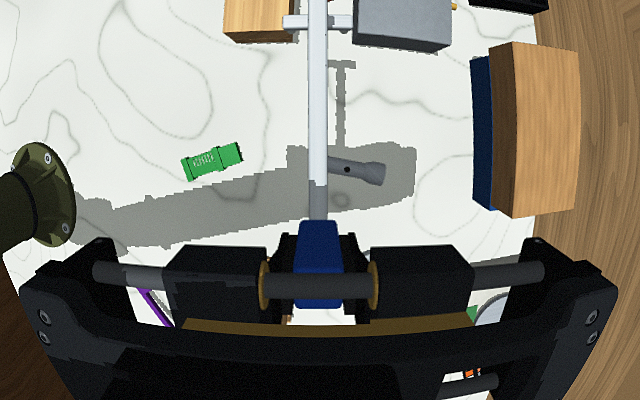

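The rake is gripped and level. The mouth corners show at (293,40) for the stand and (352,48) for the cabinet. I'll move up and forward for a fuller view of the gap, offset so that the rod doesn't hide it.

```bash
python3 -m inch '{"delta_pos":[[0,-0.02,-0.05],[0.02,-0.04,-0.1],[0.06,-0.05,-0.1],[0.1,-0.05,-0.1],[0.12,-0.05,-0.1],[0.12,-0.05,-0.1],[0.12,-0.05,-0.1],[0.12,-0.05,-0.1]],"delta_rot":[[0,0,0],[0,0,0],[0,0,0],[0,0,0],[0,0,0],[0,0,0],[0,0,0],[0,0,0]],"claw":[20,20,20,20,20,20,20,20]}'; python3 -c "
from h import *
wcap('w4');go([0,0,0],84)"
```

```text
t: 6.38
ee_pos: [0.5324, 0.1123, 0.4014]
ee_rot: [0.0, 0.742, 0.67, -0.0]
force: [1.0, 0.3, -1.5]
opening: 0.0234
grasp_force: 60.0
pos [0.5323 0.1127 0.4015] yaw 84.19 delta mm [-165.7 -518.2  401.6] rot [-0.   0.   0.2]
```

View pics/w4.png

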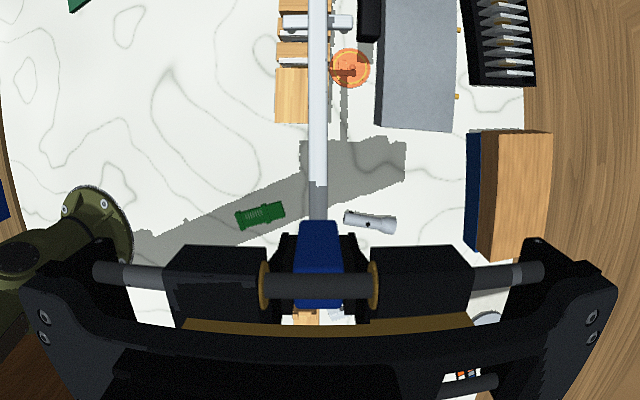

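The medal is fully visible at (350,68), with the lamp head's free end just beyond it at (368,40). The cabinet mouth edge runs from (376,123) to (451,131), and the stand mouth edge is near row 122.

Run:
```python
from h import *
c=load("w4");im=c["img"];h=cv2.cvtColor(im,cv2.COLOR_RGB2HSV)
m=cv2.inRange(h,np.array((4,110,60)),np.array((15,255,255)));m[:40]=0;m[100:]=0;m[:,:329]=0;m[:,380:]=0
cn=max(cv2.findContours(m,0,1)[0],key=cv2.contourArea)
print("circle",cv2.minEnclosingCircle(cn),cv2.fitEllipse(cn))
ctr=cv2.fitEllipse(cn)[0]
pts=np.array([won(c,p[0],.010)[:2] for p in cn])
def cf(P):
    A=np.c_[2*P,np.ones(len(P))];x=np.linalg.lstsq(A,(P**2).sum(1),rcond=None)[0];return x[:2],np.sqrt(x[2]+x[:2]@x[:2])
x,rr=cf(pts);k=abs(np.hypot(*(pts-x).T)-rr)<.003;print("medal",cf(pts[k]),k.sum(),len(k))
# cabinet left edge & stand right edge by row, and mouth edges by column
g=im.astype(int).sum(2)
for v in(50,60,70,80,90,100,110,118):
    row=h[v];print(v,"cab",[int(x) for x in g[v,368:390]])
for u in(380,400,420,440):print("cabmouth",u,[int(x) for x in g[114:138,u]])
for u in(282,290,298,305):print("standmouth",u,[int(x) for x in g[112:130,u]])
for v in(100,112,118):print("standR",v,[int(x) for x in h[v,268:284,1]],)
```

```text
circle ((349.1000061035156, 67.5), 20.402544021606445) ((349.232421875, 67.53699493408203), (38.51411056518555, 39.852176666259766), 102.93832397460938)
medal (array([0.5994796 , 0.25624714]), np.float64(0.033629344042161814)) 113 113
50 cab [429, 424, 417, 414, 421, 737, 735, 756, 589, 294, 144, 159, 175, 166, 186, 153, 235, 518, 509, 495, 494, 508]
60 cab [277, 425, 435, 424, 375, 616, 751, 734, 431, 121, 171, 160, 174, 179, 175, 157, 338, 498, 506, 498, 484, 507]
70 cab [482, 516, 640, 734, 718, 719, 740, 698, 394, 128, 162, 164, 185, 177, 169, 101, 482, 513, 507, 491, 480, 501]
80 cab [691, 703, 707, 706, 708, 722, 719, 585, 88, 151, 154, 164, 179, 164, 141, 321, 494, 503, 497, 475, 504, 492]
90 cab [713, 709, 721, 714, 715, 728, 765, 316, 119, 166, 175, 172, 166, 144, 133, 432, 492, 490, 485, 482, 474, 472]
100 cab [713, 715, 707, 716, 717, 755, 590, 207, 139, 171, 173, 170, 158, 146, 339, 451, 492, 488, 476, 484, 475, 484]
110 cab [712, 709, 709, 715, 738, 682, 260, 130, 155, 172, 184, 171, 142, 219, 383, 508, 478, 469, 482, 482, 479, 478]
118 cab [712, 709, 711, 717, 719, 604,
[... 577 characters left out ...]
81, 367, 725, 728, 708, 709, 713, 713]
standmouth 282 [549, 561, 558, 553, 564, 564, 563, 549, 548, 565, 607, 692, 678, 685, 698, 707, 706, 707]
standmouth 290 [560, 555, 556, 545, 551, 552, 550, 555, 546, 542, 541, 530, 700, 641, 622, 663, 695, 704]
standmouth 298 [546, 550, 549, 534, 543, 538, 544, 549, 534, 550, 537, 456, 722, 697, 647, 620, 643, 661]
standmouth 305 [560, 554, 553, 549, 550, 555, 555, 554, 551, 544, 548, 555, 719, 695, 692, 674, 642, 629]
standR 100 [4, 4, 5, 5, 6, 6, 17, 111, 117, 116, 112, 108, 108, 106, 110, 109]
standR 112 [5, 6, 5, 7, 3, 10, 37, 130, 117, 109, 106, 108, 109, 105, 110, 107]
standR 118 [4, 4, 5, 5, 5, 7, 26, 128, 115, 107, 112, 108, 111, 105, 106, 105]
```

Run:
```python
from h import *
c=load("w4")
def L(ps,z):
    P=np.array([won(c,p,z)[:2] for p in ps]);vx,vy,x,y=cv2.fitLine(P.astype(np.float32),2,0,.001,.001).ravel();return P.mean(0).round(4),round(float(np.degrees(np.arctan2(vy,vx))),2)
print("cab bot",L([(376.3,50),(376,60),(376,70),(375.2,80),(374.8,90),(374.2,100),(373.6,110),(372.9,118)],0))
print("cab top",L([(384.4,50),(384.2,60),(383.6,70),(383,80),(382.7,90),(382,100),(381.5,110),(381.4,118)],.07))
print("cabm",L([(400,127.7),(420,129.5),(440,131)],.07),"stm",L([(290,123.5),(298,123),(305,123.6)],.07))
print("stand outer top",L([(274,100),(274.2,112),(274.2,118)],.07))
```

```text
cab bot (array([0.6421, 0.2242]), 81.82)
cab top (array([0.6412, 0.2194]), 81.99)
cabm (array([0.696, 0.147]), -7.49) stm (array([0.5073, 0.1716]), -6.73)
stand outer top (array([0.4742, 0.1961]), 84.04)
```

```bash
python3 -m inch '{"delta_pos":[[-0.05,0.015,0],[-0.1,0.03,0],[-0.136,0.0456,0.02],[-0.136,0.0456,0.07],[-0.136,0.0456,0.12],[-0.136,0.0456,0.17],[-0.136,0.0456,0.21],[-0.136,0.0456,0.244],[-0.136,0.0456,0.244],[-0.136,0.0456,0.244]],"delta_rot":[[0,0,0],[0,0,1],[0,0,2],[0,0,2],[0,0,2],[0,0,2],[0,0,2],[0,0,2],[0,0,2],[0,0,2]],"claw":[20,20,20,20,20,20,20,20,20,20]}'
python3 - <<'E'
from h import *
c=wcap('w5')
# rake foot / bar check: predicted bar ends
q=c["q"];M=Ro.from_quat([q[1],q[2],q[3],q[0]])
f=lambda x,y,z:c["p"]+M.apply([x,-y,0])+[0,0,z-.0615]
for n,X in dict(barL=(.15,.027,-.038),barR=(.15,-.027,-.038),tip=(.156,0,.012)).items():print(n,wproj(c,f(*X)).round(1))
u=np.array([.1357,.9907]);v=np.array([-.9907,.1357]);O=np.array([.5917,.1607])
S=lambda x,y,z:np.array([*(O+u*x+v*y),z])
print("mouth corners px",wproj(c,S(0,.041,.07)),wproj(c,S(0,-.041,.07)))
go(S(0,.002,.1575),82.2)
im=c["img"];cv2.imwrite("pics/c5.png",cv2.resize(im[0:200,220:440,::-1],None,fx=3,fy=3,interpolation=cv2.INTER_CUBIC))
E
```

```text
t: 7.68
ee_pos: [0.5651, -0.0259, 0.1591]
ee_rot: [0.001, 0.753, 0.658, 0.001]
force: [0.4, -0.0, -0.9]
opening: 0.0234
grasp_force: 60.0
barL [282.4  20.1]
barR [353.7  20.1]
tip [318.2 -11. ]
mouth corners px [265.02979583 -28.0477324 ] [374.80457962 -27.50976642]
pos [ 0.5654 -0.0258  0.1595] yaw 82.31 delta mm [188.3  -0.9   2. ] rot [0.2 0.  0.1]
```

View pics/c5.png

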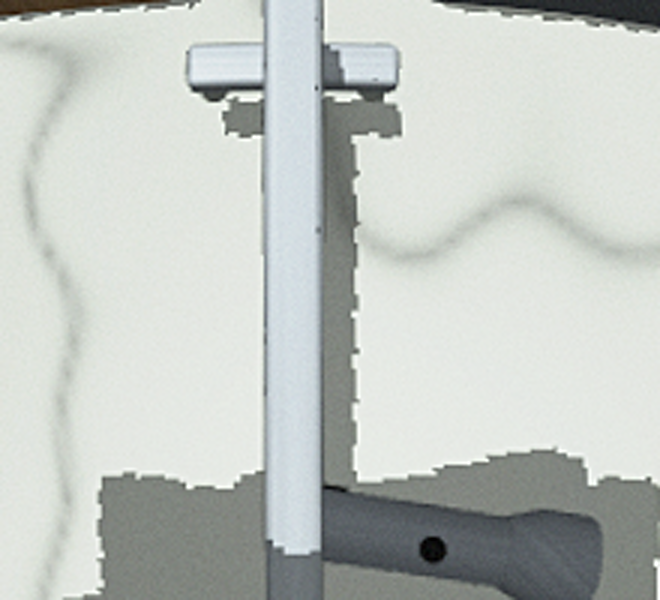

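The bar ends are at about (282,20) and (353,20), matching the prediction within 1 px, so the rake sits in the hand as modelled. Now I'll enter the gap above the medal.

```bash
python3 -m inch '{"delta_pos":[[0.02,0,0],[0.045,0,0.002],[0.07,0,0.002],[0.095,0,0.002],[0.12,0,0.002],[0.145,0,0.002],[0.17,0,0.002],[0.188,-0.001,0.002],[0.188,-0.001,0.002],[0.188,-0.001,0.002]],"delta_rot":[[0,0,0],[0,0,0],[0,0,0],[0,0,0],[0,0,0],[0,0,0],[0,0,0],[0,0,0],[0,0,0],[0,0,0]],"claw":[20,20,20,20,20,20,20,20,20,20]}'
python3 - <<'E'
from h import *
c=wcap('w6')
go(c["p"],82.2)
im=c["img"];cv2.imwrite("pics/c6.png",cv2.resize(im[0:200,220:440,::-1],None,fx=3,fy=3,interpolation=cv2.INTER_CUBIC))
E
```

```text
t: 8.98
ee_pos: [0.5885, 0.1596, 0.1558]
ee_rot: [0.001, 0.753, 0.658, -0.0]
force: [0.1, 0.6, -2.1]
opening: 0.0238
grasp_force: 60.0
pos [0.5885 0.1592 0.1556] yaw 82.23 delta mm [ 0.3 -0.  -0.2] rot [0.  0.1 0. ]
```

View pics/c6.png

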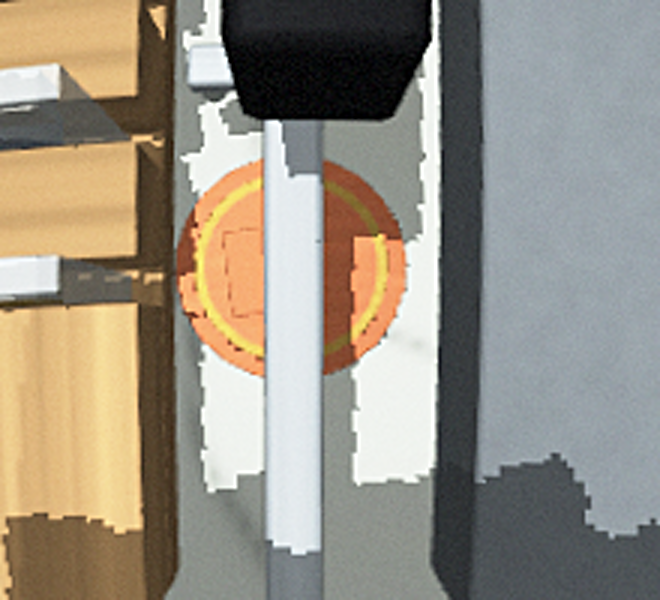

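The rake's bar is at crop (190,65), beyond the medal at crop (291,268), and it clears both walls. Now I'll lower it behind the medal.

```bash
python3 -m inch '{"delta_pos":[[0,0,0.008],[0,0,0.016],[0,0,0.022],[0,0,0.025],[0,0,0.025],[0,0,0.025]],"delta_rot":[[0,0,0],[0,0,0],[0,0,0],[0,0,0],[0,0,0],[0,0,0]],"claw":[20,20,20,20,20,20]}'
python3 - <<'E'
from h import *
c=load("w6");m=won(c,(317,89.3),.01)[:2];u=np.array([.1357,.9907]);v=np.array([-.9907,.1357]);O=np.array([.5917,.1607])
print("medal",m,"station",(m-O)@u,(m-O)@v)
go(c["p"],82.2)
E
```

```text
t: 9.78
ee_pos: [0.5883, 0.1611, 0.1308]
ee_rot: [0.0, 0.753, 0.658, 0.0]
force: [0.4, 0.3, -0.8]
opening: 0.0232
grasp_force: 60.0
medal [0.60044583 0.25589046] station 0.09549200117705753 0.004252856139481414
pos [0.5883 0.1611 0.1308] yaw 82.34 delta mm [ -1.5   0.4 -25. ] rot [ 0.  -0.   0.1]
```

```bash
python3 -m inch '{"delta_pos":[[-0.01,0,0],[-0.02,0.001,0],[-0.028,0.002,0],[-0.036,0.003,0],[-0.046,0.003,0],[-0.057,0.003,0],[-0.069,0.003,0],[-0.081,0.003,0],[-0.093,0.003,0],[-0.105,0.003,0],[-0.117,0.003,0],[-0.129,0.003,0],[-0.14,0.003,0],[-0.15,0.003,0],[-0.158,0.003,0],[-0.163,0.003,0],[-0.163,0.003,0],[-0.163,0.003,0]],"delta_rot":[[0,0,0],[0,0,0],[0,0,0],[0,0,0],[0,0,0],[0,0,0],[0,0,0],[0,0,0],[0,0,0],[0,0,0],[0,0,0],[0,0,0],[0,0,0],[0,0,0],[0,0,0],[0,0,0],[0,0,0],[0,0,0]],"claw":[20,20,20,20,20,20,20,20,20,20,20,20,20,20,20,20,20,20]}'
cat >> h.py <<'E'
def medal(c,box=None):
    m=cv2.inRange(cv2.cvtColor(c["img"],cv2.COLOR_RGB2HSV),np.array((4,110,60)),np.array((17,255,255)))
    m[230:]=0;m[:,:180]=0;m[:,460:]=0
    m=cv2.morphologyEx(m,cv2.MORPH_OPEN,np.ones((3,3)));ys,xs=np.nonzero(m)
    cn=np.vstack(cv2.findContours(m,0,1)[0]);hull=cv2.convexHull(cn)[:,0]
    P=np.array([won(c,p,.01)[:2] for p in hull]);(x,y),r=cv2.minEnclosingCircle(P.astype(np.float32));return np.array([x,y]),r,len(ys),hull.min(0),hull.max(0)
E
python3 - <<'E'
from h import *
c=wcap('w7');go(c["p"],82.2);print(medal(c))
u=np.array([.1357,.9907]);v=np.array([-.9907,.1357]);O=np.array([.5917,.1607]);m=medal(c)[0]-O;print("st",m@u,m@v)
for n,uv in(("w1",(348,38)),("w4",(344,219))):print("flash",won(load(n),uv,.016))
for n,uv in(("w1",(282,30)),("w4",(284,208)),("w3",(243,158))):print("gauge",won(load(n),uv,.014))
cv2.imwrite("pics/c7.png",c["img"][:260,160:480,::-1])
E
```

```text
t: 12.02
ee_pos: [0.5694, -0.0012, 0.1306]
ee_rot: [0.0, 0.753, 0.658, -0.0]
force: [-0.3, 0.9, -0.9]
opening: 0.0237
grasp_force: 60.0
pos [ 0.5695 -0.001   0.1306] yaw 82.36 delta mm [-0.2  0.  -0. ] rot [0.  0.  0.2]
(array([0.5430904 , 0.14549676]), 0.08609816431999207, 3326, array([182,   0], dtype=int32), array([359, 103], dtype=int32))
st -0.021658176292948732 0.046094447435927395
flash [ 0.56568921 -0.01191918  0.016     ]
flash [ 0.56686495 -0.00858444  0.016     ]
gauge [0.4627077  0.01321801 0.014     ]
gauge [0.46135824 0.02255366 0.014     ]
gauge [0.46478823 0.01054051 0.014     ]
```

View pics/c7.png

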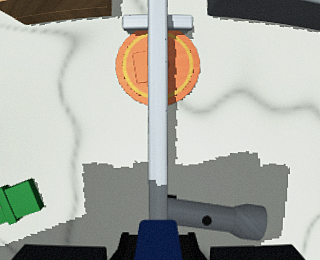

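The medal is out of the gap, at picture (158,66) and ahead of the pins. The flashlight tip is at about (168,205) and the gauge end at about (45,195). I'll plan the corridor drag between the two.

```bash
cat >> h.py <<'E'
def medbox(c,X):
    "medal near predicted world xy X: mask restricted round it"
    uv=wproj(c,[X[0],X[1],.01]);m=cv2.inRange(cv2.cvtColor(c["img"],cv2.COLOR_RGB2HSV),np.array((3,100,40)),np.array((17,255,255)))
    k=np.zeros_like(m);cv2.circle(k,tuple(int(a) for a in uv),58,255,-1);m=cv2.morphologyEx(m&k,cv2.MORPH_OPEN,np.ones((3,3)))
    P=np.array([won(c,p,.01)[:2] for p in cv2.convexHull(np.vstack(cv2.findContours(m,0,1)[0]))[:,0]]);(x,y),r=cv2.minEnclosingCircle(P.astype(np.float32))
    return np.array([x,y]),r
def rows(keys,d,start,step=.012,ang=6.):
    "keys: (mx,my,yaw); print rows (mm,deg) in tool axes of start=(x,y,yaw); medal sits d ahead of TCP"
    x0,y0,w0=start;w=np.radians(w0);X=np.array([np.cos(w),np.sin(w)]);Y=np.array([np.sin(w),-np.cos(w)]);out=[]
    for a,b in zip(keys,keys[1:]):
        a=np.array(a);b=np.array(b);n=int(np.ceil(max(np.hypot(*(b-a)[:2])/step,abs(b[2]-a[2])/ang)))
        for i in range(1,n+1):
            q=a+(b-a)*i/n;g=np.radians(q[2]);t=q[:2]-d*np.array([np.cos(g),np.sin(g)])-[x0,y0]
            out.append(([round(float(t@X),4),round(float(t@Y),4)],round(float(w0-q[2]),1),q.round(3).tolist(),(t+[x0,y0]).round(3).tolist()))
    for o in out:print(*o)
E
python3 - <<'E'
from h import *
c=load("w7");p=c["p"];m,r=medbox(c,won(c,(318,66),.01));print("medal",m,r,"px",won(c,(318,66.5),.01))
w=np.radians(82.36);D=m-p[:2];d=D@[np.cos(w),np.sin(w)];print("d",d,"lat",D@[np.sin(w),-np.cos(w)])
print("rot"); rows([(*m,82.36),(*m,60)],d,(*p[:2],82.36))
E
```

```text
medal [0.58422458 0.11444436] 0.03474292904138565 px [0.58449167 0.11274281 0.01      ]
d 0.11654941381173896 lat -0.0007143571519507922
rot
[0.0006, -0.0121] 5.6 [0.584, 0.114, 76.77] [0.558, 0.001]
[0.0022, -0.0233] 11.2 [0.584, 0.114, 71.18] [0.547, 0.004]
[0.005, -0.0343] 16.8 [0.584, 0.114, 65.59] [0.536, 0.008]
[0.0088, -0.0451] 22.4 [0.584, 0.114, 60.0] [0.526, 0.014]
```

Run:
```python
from h import *
rows([(.584,.1145,82.36),(.584,.1145,60),(.512,.03,60)],.117,(.5694,-.0011,82.36),.0115)
```

```text
[0.0001, -0.0123] 5.6 [0.584, 0.114, 76.77] [0.557, 0.001]
[0.0017, -0.0236] 11.2 [0.584, 0.114, 71.18] [0.546, 0.004]
[0.0045, -0.0347] 16.8 [0.584, 0.114, 65.59] [0.536, 0.008]
[0.0083, -0.0454] 22.4 [0.584, 0.114, 60.0] [0.526, 0.013]
[-0.001, -0.0514] 22.4 [0.577, 0.106, 60.0] [0.518, 0.005]
[-0.0104, -0.0574] 22.4 [0.57, 0.098, 60.0] [0.511, -0.004]
[-0.0197, -0.0634] 22.4 [0.562, 0.089, 60.0] [0.504, -0.012]
[-0.029, -0.0695] 22.4 [0.555, 0.081, 60.0] [0.497, -0.021]
[-0.0383, -0.0755] 22.4 [0.548, 0.072, 60.0] [0.49, -0.029]
[-0.0477, -0.0815] 22.4 [0.541, 0.064, 60.0] [0.482, -0.038]
[-0.057, -0.0875] 22.4 [0.534, 0.055, 60.0] [0.475, -0.046]
[-0.0663, -0.0935] 22.4 [0.526, 0.047, 60.0] [0.468, -0.054]
[-0.0757, -0.0995] 22.4 [0.519, 0.038, 60.0] [0.461, -0.063]
[-0.085, -0.1055] 22.4 [0.512, 0.03, 60.0] [0.454, -0.071]
```

```bash
python3 -m inch '{"delta_pos":[[0.001,-0.012,0],[0.0025,-0.0235,0],[0.0055,-0.0345,0],[0.009,-0.0455,0],[0.009,-0.0455,0],[-0.001,-0.0515,0],[-0.0105,-0.0575,0],[-0.0195,-0.0635,0],[-0.029,-0.0695,0],[-0.0385,-0.0755,0],[-0.0475,-0.0815,0],[-0.057,-0.0875,0],[-0.0665,-0.0935,0],[-0.0755,-0.0995,0],[-0.0815,-0.1035,0],[-0.085,-0.1055,0],[-0.085,-0.1055,0],[-0.085,-0.1055,0]],"delta_rot":[[0,0,5.6],[0,0,11.2],[0,0,16.8],[0,0,22.4],[0,0,22.4],[0,0,22.4],[0,0,22.4],[0,0,22.4],[0,0,22.4],[0,0,22.4],[0,0,22.4],[0,0,22.4],[0,0,22.4],[0,0,22.4],[0,0,22.4],[0,0,22.4],[0,0,22.4],[0,0,22.4]],"claw":[20,20,20,20,20,20,20,20,20,20,20,20,20,20,20,20,20,20]}'
python3 - <<'E'
from h import *
c=wcap('w8');p=c["p"];m,r=medbox(c,(.512,.03));print("medal",m,r)
go(p,60);w=np.radians(60);D=m-p[:2];print("d",D@[np.cos(w),np.sin(w)],"lat",D@[np.sin(w),-np.cos(w)])
rows([(.512,.03,60),(.512,.03,92),(.514,-.025,94),(.514,-.025,106)],.117,(*p[:2],60),.0115,6.5)
E
```

```text
t: 14.32
ee_pos: [0.4529, -0.0716, 0.1302]
ee_rot: [-0.0, 0.866, 0.5, -0.001]
force: [-0.1, 0.4, -1.5]
opening: 0.0238
grasp_force: 60.0
medal [0.51068014 0.03034789] 0.03484155982732773
pos [ 0.4529 -0.0715  0.1301] yaw 59.96 delta mm [-0.1  0.  -0. ] rot [-0.1  0.1 -0. ]
d 0.11714646699050517 lat -0.0009307412977897821
[0.0012, 0.0134] -6.4 [0.512, 0.03, 66.4] [0.465, -0.077]
[0.0034, 0.0263] -12.8 [0.512, 0.03, 72.8] [0.477, -0.082]
[0.007, 0.0389] -19.2 [0.512, 0.03, 79.2] [0.49, -0.085]
[0.012, 0.0509] -25.6 [0.512, 0.03, 85.6] [0.503, -0.087]
[0.0183, 0.0624] -32.0 [0.512, 0.03, 92.0] [0.516, -0.087]
[0.0094, 0.0689] -32.4 [0.512, 0.019, 92.4] [0.517, -0.098]
[0.0005, 0.0755] -32.8 [0.513, 0.008, 92.8] [0.519, -0.109]
[-0.0084, 0.082] -33.2 [0.513, -0.003, 93.2] [0.52, -0.12]
[-0.0173, 0.0885] -33.6 [0.514, -0.014, 93.6] [0.521, -0.131]
[-0.0261, 0.095] -34.0 [0.514, -0.025, 94.0] [0.522, -0.142]
[-0.0188, 0.1048] -40.0 [0.514, -0.025, 100.0] [0.534, -0.14]
[-0.0104, 0.1138] -46.0 [0.514, -0.025, 106.0] [0.546, -0.137]
```

```bash
python3 -m inch '{"delta_pos":[[0.0015,0.0135,0],[0.0035,0.0265,0],[0.007,0.039,0],[0.012,0.051,0],[0.0185,0.0625,0],[0.0185,0.0625,0],[0.0095,0.069,0],[0.0005,0.0755,0],[-0.0085,0.082,0],[-0.0175,0.0885,0],[-0.0225,0.0925,0],[-0.026,0.095,0],[-0.026,0.095,0],[-0.0185,0.105,0],[-0.01,0.114,0],[-0.01,0.114,0],[-0.01,0.114,0]],"delta_rot":[[0,0,-6.4],[0,0,-12.8],[0,0,-19.2],[0,0,-25.6],[0,0,-32],[0,0,-32],[0,0,-32.4],[0,0,-32.8],[0,0,-33.2],[0,0,-33.6],[0,0,-34],[0,0,-34],[0,0,-34],[0,0,-40],[0,0,-46],[0,0,-46],[0,0,-46]],"claw":[20,20,20,20,20,20,20,20,20,20,20,20,20,20,20,20,20]}'
python3 - <<'E'
from h import *
from scipy.optimize import least_squares
c=wcap('w9');p=c["p"];m,r=medbox(c,(.514,-.025));print("medal",m,r)
go(p,106);w=np.radians(106);D=m-p[:2];print("d",D@[np.cos(w),np.sin(w)],"lat",D@[np.sin(w),-np.cos(w)])
rows([(*m,106),(.548,-.085,106),(.5705,-.159,106)],.117,(*p[:2],106),.0115,6.5)
E
```

```text
t: 16.5
ee_pos: [0.5468, -0.1371, 0.1305]
ee_rot: [-0.0, 0.603, 0.798, -0.0]
force: [0.0, -0.9, -1.6]
opening: 0.0237
grasp_force: 60.0
medal [ 0.51397216 -0.02482252] 0.03476320952177048
pos [ 0.5468 -0.1373  0.1305] yaw 105.85 delta mm [0.1 0.1 0.1] rot [-0.   0.  -0.2]
d 0.1170106662418355 lat -0.0006048141484671761
[-0.0096, 0.0017] 0.0 [0.519, -0.033, 106.0] [0.551, -0.146]
[-0.0192, 0.004] 0.0 [0.524, -0.042, 106.0] [0.556, -0.154]
[-0.0288, 0.0063] 0.0 [0.529, -0.051, 106.0] [0.561, -0.163]
[-0.0384, 0.0086] 0.0 [0.533, -0.059, 106.0] [0.566, -0.172]
[-0.048, 0.0109] 0.0 [0.538, -0.068, 106.0] [0.571, -0.18]
[-0.0576, 0.0132] 0.0 [0.543, -0.076, 106.0] [0.575, -0.189]
[-0.0672, 0.0155] 0.0 [0.548, -0.085, 106.0] [0.58, -0.197]
[-0.0783, 0.0157] 0.0 [0.551, -0.096, 106.0] [0.583, -0.208]
[-0.0893, 0.0159] 0.0 [0.554, -0.106, 106.0] [0.587, -0.219]
[-0.1004, 0.016] 0.0 [0.558, -0.117, 106.0] [0.59, -0.229]
[-0.1114, 0.0162] 0.0 [0.561, -0.127, 106.0] [0.593, -0.24]
[-0.1225, 0.0164] 0.0 [0.564, -0.138, 106.0] [0.596, -0.25]
[-0.1335, 0.0166] 0.0 [0.567, -0.148, 106.0] [0.6, -0.261]
[-0.1446, 0.0167] 0.0 [0.57, -0.159, 106.0] [0.603, -0.271]
```

```bash
python3 -m inch '{"delta_pos":[[-0.0095,0.0015,0],[-0.019,0.004,0],[-0.029,0.0065,0],[-0.0385,0.0085,0],[-0.048,0.011,0],[-0.0575,0.013,0],[-0.067,0.0155,0],[-0.078,0.0155,0],[-0.089,0.016,0],[-0.1,0.016,0],[-0.107,0.016,0],[-0.111,0.016,0],[-0.111,0.016,0]],"delta_rot":[[0,0,0],[0,0,0],[0,0,0],[0,0,0],[0,0,0],[0,0,0],[0,0,0],[0,0,0],[0,0,0],[0,0,0],[0,0,0],[0,0,0],[0,0,0]],"claw":[20,20,20,20,20,20,20,20,20,20,20,20,20]}'
python3 - <<'E'
from h import *
c=wcap('w10');p=c["p"];m,r=medbox(c,(.561,-.127));print("medal",m,r);go(p,106)
for n in("w9","w10"):
  k=load(n);B=[b for b in blobs(k["img"],(0,170,50),(5,255,255),10)+blobs(k["img"],(174,150,50),(180,255,255),10) if b[0][1]<260]
  for b in B:print(n,b,won(k,b[0],.018)[:2].round(4))
E
```

```text
t: 18.18
ee_pos: [0.5931, -0.2398, 0.1306]
ee_rot: [0.0, 0.602, 0.798, -0.0]
force: [-0.3, 0.3, -0.8]
opening: 0.0235
grasp_force: 60.0
medal [ 0.56033015 -0.12671468] 0.03490184247493744
pos [ 0.5931 -0.2398  0.1306] yaw 105.94 delta mm [-0.1 -0.   0. ] rot [ 0.   0.1 -0.1]
w9 ([371.9, 244.3], [368, 242, 10, 7, 27]) [ 0.6039 -0.1606]
w9 ([372.7, 243.4], [370, 242, 7, 5, 10]) [ 0.6043 -0.1596]
w10 ([276.6, 125.7], [270, 120, 15, 13, 135]) [ 0.5428 -0.1854]
w10 ([362.1, 127.8], [355, 122, 14, 13, 131]) [ 0.6097 -0.168 ]
```

```bash
python3 -m inch '{"delta_pos":[[-0.008,0.0005,0],[-0.016,0.001,0],[-0.022,0.001,0],[-0.027,0.001,0],[-0.03,0.0015,0],[-0.032,0.0015,0],[-0.033,0.0015,0],[-0.033,0.0015,0]],"delta_rot":[[0,0,0],[0,0,0],[0,0,0],[0,0,0],[0,0,0],[0,0,0],[0,0,0],[0,0,0]],"claw":[20,20,20,20,20,20,20,20]}'
cat > chk.py <<'E'
from h import *
import sys
c=wcap(sys.argv[1]);p=c["p"];m,r=medbox(c,(.57,-.156));print("medal",m,r);go(p,106)
B=[b for b in blobs(c["img"],(0,170,50),(5,255,255),10)+blobs(c["img"],(174,150,50),(180,255,255),10) if b[0][1]<260]
for b in B:
    s=won(c,b[0],.018)[:2];print(b[1][4],s.round(4),"dist to medal mm",(1e3*np.hypot(*(s-m))).round(1))
E
python3 chk.py w11
```

```text
t: 19.23
ee_pos: [0.6036, -0.2707, 0.1306]
ee_rot: [0.0, 0.602, 0.798, -0.0]
force: [-0.6, 1.7, -0.9]
opening: 0.0236
grasp_force: 60.0
medal [ 0.5708192  -0.15791708] 0.035193946212530136
pos [ 0.6036 -0.2707  0.1306] yaw 105.95 delta mm [-0.  0.  0.] rot [ 0.   0.  -0.1]
134 [ 0.5429 -0.1858] dist to medal mm 39.4
127 [ 0.61   -0.1683] dist to medal mm 40.6
```

```bash
python3 -m inch '{"delta_pos":[[-0.001,0,0],[-0.002,0,0],[-0.003,0,0],[-0.003,0,0],[-0.003,0,0]],"delta_rot":[[0,0,0],[0,0,0],[0,0,0],[0,0,0],[0,0,0]],"claw":[20,20,20,20,20]}'; python3 chk.py w12
```

```text
t: 19.9
ee_pos: [0.6042, -0.2723, 0.1301]
ee_rot: [-0.001, 0.602, 0.799, 0.0]
force: [-1.3, 5.4, -3.0]
opening: 0.0234
grasp_force: 60.0
medal [ 0.57135844 -0.15880625] 0.035173844546079636
pos [ 0.6042 -0.2722  0.1301] yaw 105.98 delta mm [-0. -0. -0.] rot [-0.  -0.1 -0. ]
129 [ 0.5427 -0.1858] dist to medal mm 39.4
130 [ 0.6099 -0.1683] dist to medal mm 39.7
```

```bash
python3 -m inch '{"delta_pos":[[0.003,0,0],[0.008,0,0],[0.016,0,0],[0.02,0,0],[0.02,0,0],[0.02,0,-0.03],[0.02,0,-0.07],[0.02,0,-0.11],[0.02,0,-0.13],[0.02,0,-0.13],[0.02,0,-0.13]],"delta_rot":[[0,0,0],[0,0,0],[0,0,0],[0,0,0],[0,0,0],[0,0,0],[0,0,0],[0,0,0],[0,0,0],[0,0,0],[0,0,0]],"claw":[20,20,20,20,20,20,20,20,20,20,20]}'; python3 chk.py w13
python3 - <<'E'
from h import *
c=load('w13')
q=c["q"];M=Ro.from_quat([q[1],q[2],q[3],q[0]])
f=lambda x,y,z:c["p"]+M.apply([x,-y,0])+[0,0,z-.0615]
for n,X in dict(barL=(.15,.027,-.038),barR=(.15,-.027,-.038)).items():print(n,wproj(c,f(*X)).round(1))
g=c["img"].astype(int).sum(2)
for r_ in(17,20,23):
    d=np.abs(np.diff(g[r_]));print(r_,[(int(i),int(d[i])) for i in np.nonzero(d>90)[0] if 270<i<370])
go([.470,-.2551,.26],84.3)
E
```

```text
t: 21.32
ee_pos: [0.598, -0.2542, 0.2585]
ee_rot: [-0.001, 0.602, 0.798, -0.0]
force: [0.2, -1.3, -1.4]
opening: 0.0237
grasp_force: 60.0
medal [ 0.55365151 -0.16429248] 0.05239567533135414
pos [ 0.5979 -0.2542  0.2582] yaw 105.94 delta mm [-0.1  0.1 -0.3] rot [-0.2 -0.1 -0.1]
51 [ 0.5427 -0.1858] dist to medal mm 24.1
50 [ 0.6098 -0.1682] dist to medal mm 56.3
barL [282.7  20.4]
barR [353.9  20.4]
17 [(281, 214), (283, 119), (307, 212), (308, 233), (326, 228), (327, 424), (351, 100), (352, 91), (353, 106)]
20 [(281, 211), (282, 137), (283, 107), (307, 211), (308, 194), (326, 261), (332, 243), (333, 163), (351, 124), (353, 148)]
23 [(281, 169), (282, 167), (306, 92), (307, 153), (308, 139), (326, 240), (331, 275), (332, 141), (351, 162), (353, 122)]
pos [ 0.5979 -0.2542  0.2582] yaw 105.94 delta mm [  34.2 -123.3   -1.4] rot [-0.2 -0.1 21.6]
```

```bash
python3 -m inch '{"delta_pos":[[0.006,-0.02,0],[0.012,-0.045,0],[0.02,-0.07,0],[0.028,-0.1,0],[0.0342,-0.1233,0],[0.0342,-0.1233,0],[0.0342,-0.1233,0],[0.0342,-0.1233,0]],"delta_rot":[[0,0,5],[0,0,10],[0,0,15],[0,0,20],[0,0,21.6],[0,0,21.6],[0,0,21.6],[0,0,21.6]],"claw":[20,20,20,20,20,20,20,20]}'
python3 - <<'E'
from h import *
c=wcap('w14');go([.470,-.2551,.1420],84.3)
for n in("w1","w14"):
    k=load(n);h=cv2.cvtColor(k["img"],cv2.COLOR_RGB2HSV);m=cv2.inRange(h,np.array((3,150,40)),np.array((13,255,255)))
    m[:100]=m[:100]
for x,w in((.571,-.158),):
    h=cv2.cvtColor(c["img"],cv2.COLOR_RGB2HSV);uv=wproj(c,[x,w,.01]);print("px",uv,h[int(uv[1]),int(uv[0])]);print(medbox(c,(x,w)))
B=[b for b in blobs(c["img"],(0,170,50),(5,255,255),10)+blobs(c["img"],(174,150,50),(180,255,255),10) if b[0][1]<260]
for b in B:print(b,won(c,b[0],.018)[:2].round(4))
E
```

```text
t: 22.38
ee_pos: [0.4717, -0.2548, 0.2601]
ee_rot: [-0.0, 0.741, 0.672, 0.0]
force: [-0.3, -0.4, -1.2]
opening: 0.0235
grasp_force: 60.0
pos [ 0.4717 -0.2549  0.2601] yaw 84.41 delta mm [ -0.5  -1.6 118.1] rot [-0.  -0.   0.1]
px [389.77466467  89.34472152] [  9 157 206]
(array([ 0.55151898, -0.1620217 ]), 0.053790055215358734)
([421.5, 96.2], [416, 93, 10, 8, 53]) [ 0.6098 -0.1684]
([370.7, 112.0], [367, 109, 9, 7, 51]) [ 0.5429 -0.1851]
([401.0, 119.3], [396, 116, 10, 8, 56]) [ 0.5807 -0.1965]
```

```bash
python3 -m inch '{"delta_pos":[[-0.0005,-0.001,0.02],[-0.0005,-0.001,0.05],[-0.0005,-0.001,0.075],[-0.0005,-0.001,0.092],[-0.0005,-0.001,0.104],[-0.0005,-0.001,0.112],[-0.0005,-0.001,0.116],[-0.0005,-0.001,0.118],[-0.0005,-0.001,0.118]],"delta_rot":[[0,0,0],[0,0,0],[0,0,0],[0,0,0],[0,0,0],[0,0,0],[0,0,0],[0,0,0],[0,0,0]],"claw":[20,20,20,20,20,20,20,20,20]}'
python3 - <<'E'
from h import *
go([.470,-.2551,.1415],84.3)
c=load("w14")
h=cv2.cvtColor(c["img"],cv2.COLOR_RGB2HSV);m=cv2.inRange(h,np.array((5,110,40)),np.array((12,255,255)))
n,l,s,ce=cv2.connectedComponentsWithStats(m);i=l[89,390];uv=[ce[i]];print(s[i],ce[i])
cn=max(cv2.findContours((l==i).astype(np.uint8),0,1)[0],key=len);P=np.array([won(c,p,.01)[:2] for p in cn[:,0]]);(x,y),r=cv2.minEnclosingCircle(P.astype(np.float32));print("medal",x,y,r)
for b in((.6098,-.1684),(.5429,-.1851),(.5807,-.1965)):print(np.hypot(b[0]-x,b[1]-y))
E
```

```text
t: 23.55
ee_pos: [0.4701, -0.2558, 0.1429]
ee_rot: [0.0, 0.741, 0.671, 0.0]
force: [0.2, 0.1, -1.1]
opening: 0.0237
grasp_force: 60.0
pos [ 0.4701 -0.2558  0.1429] yaw 84.34 delta mm [ 0.7 -0.1  1.4] rot [0. 0. 0.]
[ 371   70   39   40 1233] [389.75831306  89.74371452]
medal 0.5711609125137329 -0.15855032205581665 0.025915907695889473
0.039874744354986585
0.03877582462113111
0.03913019609122722
```

```bash
python3 -m inch '{"delta_pos":[[0.0005,0,0.001],[0.0005,0,0.002],[0.0005,0,0.002],[0.0005,0,0.002]],"delta_rot":[[0,0,0],[0,0,0],[0,0,0],[0,0,0]],"claw":[20,20,20,20]}' 20; python3 -m inch '{"delta_pos":[[0,0,0],[0,0,0],[0,0,0],[0,0,0],[0,0,0]],"delta_rot":[[0,0,0],[0,0,0],[0,0,0],[0,0,0],[0,0,0]],"claw":[40,70,100,100,100]}'; python3 -m inch '{"delta_pos":[[0,0,-0.02],[0,0,-0.06],[0,0,-0.12],[0.04,0.02,-0.18],[0.0575,0.0243,-0.23],[0.0575,0.0243,-0.236],[0.0575,0.0243,-0.236],[0.0575,0.0243,-0.236]],"delta_rot":[[0,0,0],[0,0,0],[0,0,0],[0,0,0],[0,0,0],[0,0,0],[0,0,0],[0,0,0]],"claw":[100,100,100,100,100,100,100,100]}'
python3 - <<'E'
from h import *
c=wcap('w15');a=load("w1");go(c["p"],84.3);im=c["img"]
for k in(a,c):
  print("blue",[won(k,b[0],.13).round(4).tolist() for b in blobs(k["img"],(105,120,60),(125,255,255),100) if b[0][1]<240 and 250<b[0][0]<350],
   "green",[won(k,b[0],.014)[:2].round(4).tolist() for b in blobs(k["img"],(45,100,60),(80,255,255),200)])
  g=k["img"].astype(int).sum(2)
  for r_ in(100,):
    d=np.abs(np.diff(g[r_]));print([(int(i),int(d[i])) for i in np.nonzero(d>110)[0] if 275<i<335])
h=cv2.cvtColor(im,cv2.COLOR_RGB2HSV);m=cv2.inRange(h,np.array((5,110,40)),np.array((12,255,255)))
uv=wproj(c,[.5712,-.1585,.01]);n,l,s,ce=cv2.connectedComponentsWithStats(m);i=l[int(uv[1]),int(uv[0])];b=s[i];print(b)
x,y=won(c,(b[0]+b[2]/2-.5,b[1]+b[3]/2-.5),.01)[:2];print("medal",x,y)
for q in blobs(im,(0,150,50),(4,255,255),10)+blobs(im,(174,150,50),(180,255,255),10):
    w=won(c,q[0],.018)[:2]
    if np.hypot(w[0]-x,w[1]-y)<.06:print(q[1],w.round(4),np.hypot(w[0]-x,w[1]-y).round(4))
E
```

```text
t: 24.05
ee_pos: [0.4702, -0.2552, 0.1415]
ee_rot: [0.0, 0.741, 0.671, 0.0]
force: [-1.3, 1.7, 5.0]
opening: 0.024
grasp_force: 20.0
t: 24.68
ee_pos: [0.4699, -0.2552, 0.1405]
ee_rot: [0.0, 0.741, 0.671, -0.0]
force: [0.3, 0.6, 0.0]
opening: 0.0658
grasp_force: 0.0
t: 25.68
ee_pos: [0.4987, -0.2012, 0.3745]
ee_rot: [-0.001, 0.742, 0.671, -0.001]
force: [0.1, -0.5, -0.8]
opening: 0.0872
grasp_force: 0.0
pos [ 0.4988 -0.2011  0.3745] yaw 84.25 delta mm [-0.1 -0.   0. ] rot [-0.2 -0.  -0.1]
blue [[0.4669, -0.2579, 0.13]] green [[0.4148, 0.0105], [0.8255, -0.3139]]
[(295, 183), (296, 171), (303, 251), (304, 227), (310, 309), (319, 254), (322, 324)]
blue [[0.4684, -0.2587, 0.13]] green [[0.415, 0.0106], [0.8257, -0.3146]]
[(295, 139), (304, 241), (305, 215), (310, 336), (320, 331), (323, 277)]
[346 112  30  31 752]
medal 0.570624766852505 -0.15824489217040494
[382, 129, 7, 6, 34] [ 0.6094 -0.1677] 0.0399
[343, 143, 5, 7, 22] [ 0.5424 -0.1857] 0.0394
[366, 147, 7, 7, 28] [ 0.581  -0.1967] 0.0399
```

The stop distances are 39.9, 39.4 and 39.9 mm, so the medal is seated. The rake is back within about 2 mm of where it was, and the gauge hasn't moved.

```bash
python3 -c "
from station import r
print(r.finish_job())"
```

```text
the job is handed in; nothing more can be done
None
```

The job is handed in, with no verdict returned: by the last camera check the medal sits against all three red stops, the rake is back in its rest within about 2 mm, and the gauge has not moved (flashlight, groat and slabs not re-measured).

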